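# Change over the twin water filters

### The job

The water filter now in service on the twin-filter station (the one whose valve lever lies along its pipe) is spent: change over to the other filter without interrupting the water. Pushing with a fingertip and gripping nothing, first turn the standby filter's lever fully round until it lies along its pipe, then turn the spent filter's lever fully round until it lies square across its pipe, and last press the spent filter's vent button all the way down, keep it down for a moment and let it come up. Push gently, do not press the other vent button, and leave the spice jars and the small mill beside the station standing where they are.

Things in the scene. Friction and masses are not known exactly. Their poses are not given: they have to be found in the camera images.
- filter_station: Fixed twin water-filter station on a steel plate 170 (x) x 360 (y) x 5 mm. Origin: centre of its underside; +y to the back of the worktop, +x right (as seen by the robot), z up. Two rows of pipe along y, at x = -60 mm (left) and +60 mm (right), axis 50 mm high; either may be the one in service. Only the two levers and two buttons move; except levers and gauge nothing is above 90 mm.
- feed_manifold (a point): Middle of the feed pipe that joins the rows at the back: along x of the station, at y = +150 mm, 50 mm high (tops 65 mm). Each row runs from it towards the robot: lever pivot at y = +85 mm, vent button at +30 mm, white cartridge (64 mm diameter, top 83 mm high) from 0 to -130 mm, outlet pipe at -150 mm with a pressure gauge between the rows (top 115 mm high).
- spent_valve: Ball valve and vent head (plain steel) of the filter in service at the start. Origin: under the lever's pivot, on the worktop; axes parallel to those of filter_station. Pipe along y. All parts are the same on both valves.
- fresh_valve: Ball valve and vent head of the standby filter, same shape; origin and axes as for spent_valve.
- spent_pivot (a point): Point on the turning axis of the spent filter's lever, 99 mm above the worktop: the mid height of the lever's sleeve. Axes parallel to filter_station.
- fresh_pivot (a point): The same point of the standby filter's lever.
- spent_sleeve (a point): Middle of the black sleeve of the spent filter's lever, 65 mm from the turning axis. The sleeve is 62 mm long (34 to 96 mm from the axis), 20 mm wide, 14 mm high (92 to 106 mm above the worktop). This frame's y axis points along the lever away from the pivot, z up.
- fresh_sleeve (a point): The same point of the standby filter's lever, same sizes and axes.
- spent_lever (a joint): Angle of the spent filter's lever, rad. 0 = open, along the pipe, pointing to +y of the station (back, over the feed manifold); grows clockwise seen from above to 1.571 = shut, across the pipe, pointing to +x (right). Firm stops at both ends. Starts at 0 to 0.2. Takes about 4 N at the middle of the sleeve; stays where it is left.
- fresh_lever (a joint): Angle of the standby filter's lever, same meaning. Starts at 1.35 to 1.571 (shut).
- spent_button (a point): Centre of the top of the spent filter's round grey vent button (17 mm diameter), about 88 mm above the worktop, 55 mm from the lever's pivot towards -y of the station (to the front, towards the cartridge). It stands 10 mm proud of its 27 mm collar.
- fresh_button (a point): The same point of the standby filter's vent button (not to be pressed).
- spent_vent (a joint): Travel of the spent filter's vent button, m: 0 up, 0.004 fully down. Springs back; about 1 N to start, 5 N fully down.
- fresh_vent (a joint): Travel of the standby filter's vent button, m, same meaning.
- spice_jar_dark: Loose spice jar, 41 mm diameter, 105 mm high, dark cap; close to the left side of the station. Origin: centre of its underside.
- spice_jar_green: Loose spice jar, 41 mm diameter, 105 mm high, black cap; close to the right side of the station. Origin: centre of its underside.
- salt_mill: Loose small clear mill with a grey top, 44 mm diameter, 90 mm high; close to the right side of the station. Origin: centre of its underside.
- rail_lid_end (a point): Middle of the free end, on the station's side, of the open clear lid of the topping rail (room furniture, fixed, at the robot's right). The lid leans upright from 160 to 470 mm above the worktop and runs back from here to the right of the robot's base. Not part of the job: go round this end or over it.
- back_wall (a point): Point on the upright wall behind the worktop, at the level of the worktop. This frame's -x points from the wall to the room; the wall rises far above the arm and stands 100 to 140 mm behind the tips of the open levers: keep the wrist clear of it.

How it is judged:
On the way, in this order (a step that is already met when the one before it is completed fails the run):
1. the standby filter is opened while the spent one is still open (value of joint fresh_lever below 0.12 rad and value of joint spent_lever below 0.5 rad), for 0.2 s.
2. the spent filter is shut (value of joint spent_lever above 1.45 rad and value of joint fresh_lever below 0.12 rad), for 0.2 s.
3. the spent filter's vent button is held down (value of joint spent_vent above 0.003 m and value of joint spent_lever above 1.45 rad), for 0.2 s.
At the end, for the whole second after the job is handed in: The standby lever lies along its pipe (within 0.12 rad of its stop), the spent filter's lever lies across its pipe (within 0.12 rad of its stop), and both vent buttons are up (all of step 2 and value of joint each of spent_vent, fresh_vent below 0.001 m); the robot touches nothing.
It fails at once if the water is interrupted: both valves more than half shut (value of joint each of fresh_lever, spent_lever above 0.8 rad).
It fails at once if the spent filter is vented while its valve is not shut (value of joint spent_vent above 0.002 m and value of joint spent_lever below 1.35 rad).
It fails at once if the filter going into service is vented (value of joint fresh_vent above 0.002 m).
It fails at once if a lever is gripped or forced (more than 38 N from the fingers on a valve while its vent button is up) ((contact force between the fingers and spent_valve above 38 N and value of joint spent_vent below 0.001 m) or (contact force between the fingers and fresh_valve above 38 N and value of joint fresh_vent below 0.001 m)).
It fails at once if a spice jar or the mill is moved or lifted by more than 20 mm (distance of any of spice_jar_dark, spice_jar_green, salt_mill from where it was at the start of the episode above 0.02 m).
It also fails if it takes over 61 s, if anything falls off the work surface, if the arm or the gripper's body presses on something with over 40 N, if the wrist force passes 120 N, or if a joint passes its speed limit or range.

### The arm

A 7-joint arm with a two-finger parallel gripper is mounted at the origin on the work surface; the furniture and walls round the work are solid. World frame = base frame: x ahead of the robot, y to its left, z up, the work surface at z = 0. Lengths are in m, angles in rad, forces in N, time in s.
With the tool pointing down it reaches from about 0.4 to 0.85 m from the base axis. Payload 10.4 kg.
Tool frame: the origin (TCP) lies at the centre of the arm's flange, where the gripper is bolted on; the fingertips stand 182 mm ahead of it and the grasp point (between the pads) lies r.grasp_offset ahead of it (r.grasp_offset is the distance from the TCP to the grasp point, in m); z points along the fingers, y is the line along which they close (so a half turn about z gives the same grasp; the last joint's range is limited). The gripper opens to 87 mm and grips with 3 to 60 N. Pads are 19 mm wide; open, the fingers measure 117 mm over their backs; the gripper's body (75 mm by 190 mm) begins 51 mm behind the grasp point.
Start: joints at [1.154, 0.332, -0.065, 1.46, 0.022, 1.35, -0.088], TCP at [0.24, -0.577, 0.405] pointing down, gripper open.
Joint ranges: [-2.6, 2.6], [-0.5, 2.12], [-1.47, 1.34], [0.16, 2.42], [-1.27, 4.41], [0.06, 2.06], [-2.6, 2.6]. Speed limits (rad/s): [2.22, 2.22, 2.79, 2.79, 3.14, 3.14, 3.14].

### API

Orientations are given as a unit quaternion [x, y, z, w].
In Python, from bench import status, vision, job, spotter, r gives the robot as it stands. The module is installed in compiled form; this text tells all that it offers.
- The arm moves only by the tool play_rows, never from a script. Its argument "series" is a list of rows, each a list of 6 numbers: the shift along the tool's x, y, z each as a share of 150 mm, from -1 to 1, then the turn, a rotation vector about the tool's x, y, z each as a share of 30 degrees, from -1 to 1. In form: [[x, y, z, ax, ay, az], ...]. A call has 1 to 5 rows; each row is the pose to reach, as a shift and turn from the pose commanded when the call began, along the tool's axes at that moment; what a row does not reach only later rows make up. A row lasts 1/10 s, in which the tool goes at most 50 mm and 8.59 degrees, less where a joint would pass 70% of its speed; a pose out of reach is approached as far as the arm can. A call with a number of a shift or a turn outside -1 to 1 is refused whole. A call with a gripper value outside its range is refused whole. "fingers" is the opening, from -1 (shut) to 1 (fully open), set as the call begins (left out, the last holds). The fingers move at their own pace and stop on an object; "squeeze" is the grip in N (left out, the last holds). Time passes only in rows, so rows that repeat a pose let the fingers close. It gives the time, the measured TCP pose, the force, the opening and the grip force at its end, in the units of the state.
- status.read_state(): the state, without advancing time (a new reading comes with each control period).
- vision.camera(name): name is "side" or "top" or "wrist"; returns the picture (400x640x3 uint8, blue, green, red); there is no depth.
- vision.calibration(name): a dict with "fx", "fy", "cx", "cy" (pixels), "rvec" (rotation vector, rad) and "tvec" (3), from world to camera coordinates, as OpenCV has them; the wrist camera has in their place "T_tool_cam" (4x4, takes a point from camera to tool coordinates, whose origin is the TCP and whose axes are the flange's). Camera axes: x right, y down, z forward; pixel columns grow to the right and rows downward; lengths in m; the calibration is good to about 2 mm. A picture is of the moment at which its call begins: read the wrist's pose just before it. calibration takes no time and is no camera call.
- job.close_job(): hands the job in; it is judged then, once.
Trained networks look in the newest picture that a camera, given by its name, has taken for a name from the list of things; names that differ only in an ending like _2 or _b are one class to them, and where a whole thing is asked for, a point or a joint stands for the part that bears it (a point fixed in the world has none). Each returns a list of dicts, best first, with "conf" (0 to 1); they miss things now and then, are a little off and sometimes report something else, mostly with a low value. They report only what shows in the picture. A call takes as long as a camera call.
- spotter.boxes_of(camera, name): "point" ([x, y, z] in m, in world coordinates, good to about 4 mm: the middle of the surface that is visible of it).
- spotter.regions_of(camera, name): "pixels" (400x640 bool, what is visible of it).
The state is a dict: "time": time; "joint_positions": joint angles; "joint_vel": joint speeds; "joint_torque": joint torques, N m; "ee_pos": TCP position; "eef_rot": TCP orientation; "ft_force": force on the tool from outside, world axes, zero at the start; "torque": the same for the moment, N m; "width": finger opening in m; "grip_force": force on a finger pad.
Only numpy, scipy, OpenCV 4.12 (cv2) and the standard library are available. Lean on these libraries where they do the work, as an engineer would, in place of code of your own. Each camera call takes 0.05 s, during which the arm holds its last target. There are 200 camera calls.

## Working session

There is one attempt and no reset: what is moved stays moved. The work goes in short steps, Python scripts to look and compute and a tool call to move; the robot and the scene stay as the last step left them, time stands still between calls to the robot, and variables do not carry over. Pictures are saved under pics/ and viewed, at most 13 in all, crops included, and the job is handed in when it is done.

Besides the shell and the picture viewer there is one more tool, called after "Request:" as name([rows], argument=value, ...), one row to a line, values as JSON. play_rows: Moves the arm, as the interface text tells. Shift numbers are shares of 150 mm and turn numbers shares of 30 degrees, none past 1 either way. Its arguments: {"type":"object","properties":{"series":{"type":"array","items":{"type":"array","items":{"type":"number"}}},"fingers":{"type":"number"},"squeeze":{"type":"number"}},"required":["series"]}

```bash
mkdir -p pics; cat > h.py <<'E'
import numpy as np, cv2
from bench import status, vision, job, spotter, r
from scipy.spatial.transform import Rotation as R
def proj(name,P):
    c=vision.calibration(name);K=np.array([[c['fx'],0,c['cx']],[0,c['fy'],c['cy']],[0,0,1.]])
    return cv2.projectPoints(np.array(P,float).reshape(-1,1,3),np.array(c['rvec']),np.array(c['tvec']),K,None)[0][:,0]
def st():
    s=status.read_state();print('t',round(s['time'],2),'p',np.round(s['ee_pos'],4),'R',np.round(R.from_quat(s['eef_rot']).as_matrix(),3).tolist(),'F',np.round(s['ft_force'],1),'w',s['width']);return s
E
python3 - <<'E'
from h import *
s=st();print(r.grasp_offset)
for c in('top','side'):
    cv2.imwrite(f'pics/{c}0.png',vision.camera(c))
    for n in ['filter_station','spent_valve','fresh_valve','spent_pivot','spent_sleeve','fresh_sleeve','spent_button','fresh_button','spice_jar_dark','spice_jar_green','salt_mill','rail_lid_end','back_wall']:
        try: print(c,n,[(np.round(d['point'],3).tolist(),round(d['conf'],2)) for d in spotter.boxes_of(c,n)[:3]])
        except Exception as e: print(c,n,e)
E
```

```text
t 0.0 p [ 0.2398 -0.577   0.4039] R [[0.923, 0.384, -0.001], [0.384, -0.923, 0.001], [-0.0, -0.001, -1.0]] F [-0.4  0.3  0.4] w 0.0873034415184979
0.1635
top filter_station [([0.37, 0.096, 0.007], 0.88)]
top spent_valve [([0.483, 0.166, 0.076], 0.57)]
top fresh_valve [([0.495, 0.038, 0.079], 0.59)]
top spent_pivot [([0.481, 0.168, 0.072], 0.58)]
top spent_sleeve [([0.528, 0.174, 0.106], 0.68)]
top fresh_sleeve [([0.508, 0.002, 0.104], 0.71), ([0.357, 0.204, 0.101], 0.61)]
top spent_button [([0.375, 0.097, 0.001], 0.56)]
top fresh_button [([0.372, 0.093, 0.007], 0.69)]
top spice_jar_dark [([0.358, 0.202, 0.104], 0.46), ([0.374, 0.092, 0.007], 0.21)]
top spice_jar_green [([0.402, -0.025, 0.105], 0.43)]
top salt_mill [([0.406, -0.079, 0.079], 0.62)]
top rail_lid_end it knows: feed_manifold, filter_station, fresh_button, fresh_lever, fresh_pivot, fresh_sleeve, fresh_valve, fresh_vent, salt_mill, spent_button, spent_lever, spent_pivot, spent_sleeve, spent_valve, sp
top back_wall it knows: feed_manifold, filter_station, fresh_button, fresh_lever, fresh_pivot, fresh_sleeve, fresh_valve, fre
[... 409 characters left out ...]
[0.479, 0.173, 0.073], 0.55)]
side fresh_button []
side spice_jar_dark [([0.347, 0.218, 0.065], 0.71)]
side spice_jar_green [([0.525, 0.18, 0.103], 0.75), ([0.396, -0.015, 0.091], 0.57), ([0.328, 0.092, 0.038], 0.54)]
side salt_mill [([0.397, -0.071, 0.047], 0.67)]
side rail_lid_end it knows: feed_manifold, filter_station, fresh_button, fresh_lever, fresh_pivot, fresh_sleeve, fresh_valve, fresh_vent, salt_mill, spent_button, spent_lever, spent_pivot, spent_sleeve, spent_valve, sp
side back_wall it knows: feed_manifold, filter_station, fresh_button, fresh_lever, fresh_pivot, fresh_sleeve, fresh_valve, fresh_vent, salt_mill, spent_button, spent_lever, spent_pivot, spent_sleeve, spent_valve, sp
```

View pics/top0.png

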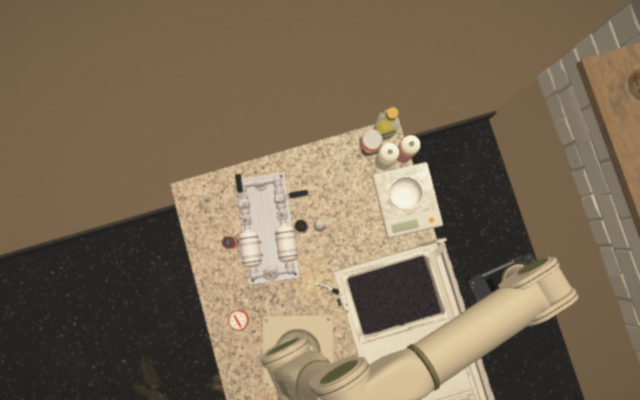

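View pics/side0.png

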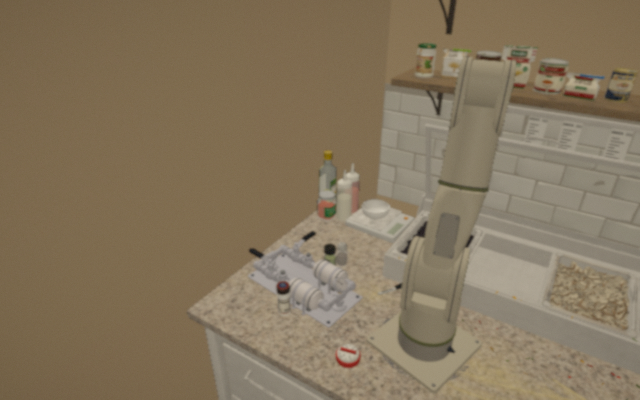

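```bash
python3 - <<'E'
from h import *
a=cv2.imread('pics/top0.png');b=cv2.imread('pics/side0.png')
print(proj('top',[[.24,-.577,.404],[.24,-.577,.22],[0,0,0],[.5,0,0],[.5,.2,0]]),proj('side',[[.24,-.577,.404],[.24,-.577,.22],[0,0,0],[.5,0,0]]))
for c in('top','side'):
    k=vision.calibration(c);Rm=cv2.Rodrigues(np.array(k['rvec']))[0];print(c,-Rm.T@np.array(k['tvec']),k['fx'])
A=cv2.resize(a[160:300,215:355],None,fx=4,fy=4,interpolation=3)
cv2.imwrite('pics/topc.png',A)
B=cv2.resize(b[90:290,240:500],None,fx=3,fy=3,interpolation=3)
cv2.imwrite('pics/sidec.png',B)
cv2.imwrite('pics/w0.png',vision.camera('wrist'))
E
```

```text
[[514.55683065 279.84917758]
 [490.62372354 276.02901535]
 [297.11288693 350.06679015]
 [294.27593657 199.12763453]
 [235.70261873 200.56813441]] [[478.64824362 134.37630493]
 [469.53244281 181.60815994]
 [422.61026343 342.85769703]
 [306.62274374 261.89218947]]
top [ 0.32828478 -0.09261123  1.71229453] 505.77152012473834
side [-0.42483713  0.76411484  0.91951796] 420.7710089899254
```

View pics/topc.png

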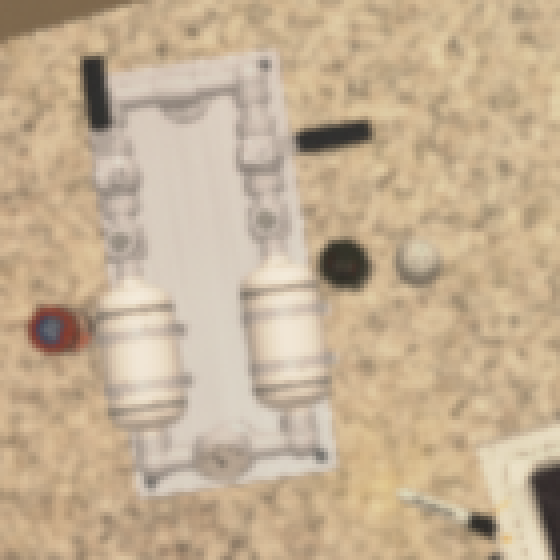

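View pics/sidec.png

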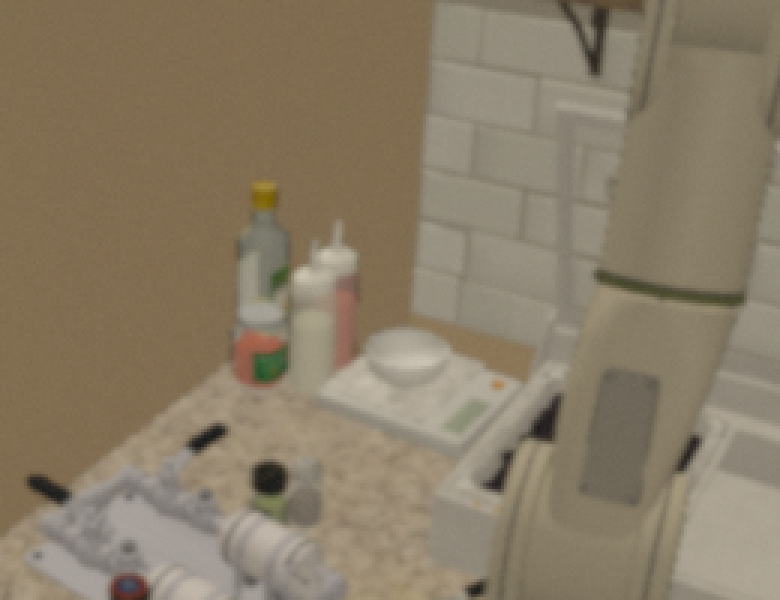

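```bash
cat >> h.py <<'E'
def ray(name,uv):
    c=vision.calibration(name);Rm=cv2.Rodrigues(np.array(c['rvec']))[0]
    d=Rm.T@np.array([(uv[0]-c['cx'])/c['fx'],(uv[1]-c['cy'])/c['fy'],1]);return -Rm.T@np.array(c['tvec']),d/np.linalg.norm(d)
def tri(u,v):
    o,d=ray('top',u);p,e=ray('side',v);A=np.stack([d,-e],1);t=np.linalg.lstsq(A,p-o,rcond=None)[0];a=o+t[0]*d;b=p+t[1]*e
    return np.round((a+b)/2,4),round(np.linalg.norm(a-b),4)
def onz(u,z,name='top'):
    o,d=ray(name,u);return np.round(o+d*(z-o[2])/d[2],4)
E
python3 - <<'E'
from h import *
print(tri((443,240),(426,125)),tri((437,243),(427,198)))
q=lambda x,y:(215+x/4+.0,160+y/4)
for n,xy,z in [('Lslv',(95,92),.106),('Lslvtip',(92,57),.106),('Lslvin',(99,128),.106),('Lpiv',(117,172),.085),('Lbut',(122,242),.088),('Rbut',(267,219),.088),('Rpiv',(259,152),.085),('Rslv',(335,135),.106),('Rtip',(371,130),.106),('Rin',(299,142),.106),
 ('plBL',(86,78),.005),('plBR',(276,50),.005),('plFL',(138,495),.005),('plFR',(337,466),.005),('dark',(55,330),.105),('green',(345,264),.105),('mill',(418,262),.09)]:
    print(n,onz(q(*xy),z))
print(tri(q(95,92),(240+48/3,90+489/3)),tri(q(335,135),(240+208/3,90+438/3)))
E
```

```text
(array([ 0.3409, -0.3919,  0.4551]), np.float64(0.008)) (array([ 0.334 , -0.444 ,  0.1618]), np.float64(0.0129))
Lslv [0.5458 0.1717 0.106 ]
Lslvtip [0.5743 0.174  0.106 ]
Lslvin [0.5166 0.1687 0.106 ]
Lpiv [0.4829 0.1578 0.085 ]
Lbut [0.4259 0.1537 0.088 ]
Rbut [0.4416 0.0365 0.088 ]
Rpiv [0.4963 0.0424 0.085 ]
Rslv [ 0.5063 -0.0204  0.106 ]
Rtip [ 0.5096 -0.0492  0.106 ]
Rin [0.5014 0.0085 0.106 ]
plBL [0.5718 0.196  0.005 ]
plBR [0.5917 0.0331 0.005 ]
plFL [0.2194 0.1546 0.005 ]
plFR [ 0.2396 -0.012   0.005 ]
dark [0.3563 0.205  0.105 ]
green [ 0.4032 -0.0262  0.105 ]
mill [ 0.4041 -0.0842  0.09  ]
(array([0.5472, 0.1735, 0.0993]), np.float64(0.0016)) (array([ 0.5069, -0.0203,  0.0982]), np.float64(0.0008))
```

View pics/w0.png

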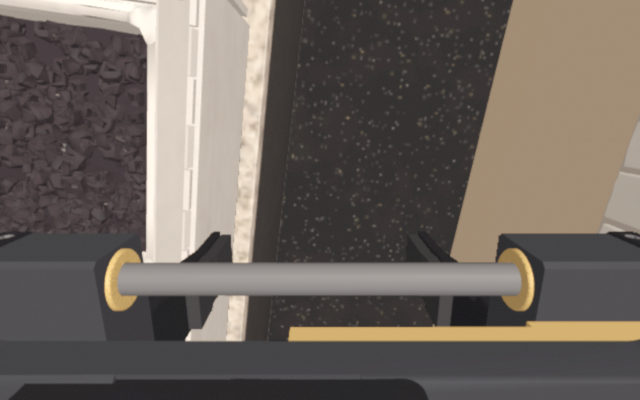

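```bash
cat >> h.py <<'E'
EY=np.array([.9925,.1226,0]);EX=np.array([.1226,-.9925,0]);C=np.array([.4056,.093,0])
RS=np.stack([EY,EX,[0,0,-1]],1)
def W(x,y,ztip): return C+EX*x/1000+EY*y/1000+np.array([0,0,ztip/1000+.182])
def row(p,Rt=RS,p0=None,R0=None):
    s=status.read_state();p0=np.array(s['ee_pos']) if p0 is None else p0;R0=R.from_quat(s['eef_rot']).as_matrix() if R0 is None else R0
    return np.round(np.r_[R0.T@(np.array(p)-p0)/.15,R.from_matrix(R0.T@Rt).as_rotvec()/np.radians(30)],3).tolist()
E
python3 - <<'E'
from h import *
print(np.round(vision.calibration('wrist')['T_tool_cam'],3).tolist())
s=status.read_state();R0=R.from_quat(s['eef_rot']).as_matrix();p=np.array(s['ee_pos'])
for t in [[.34,-.577,.5],[.46,-.56,.52],[.50,-.45,.50],[.5,-.3,.45],[.5,-.15,.4],W(115,45,160),W(115,45,96)]:
    print(np.round(t,3),row(t,R0,p0=p,R0=R0)); p=np.array(t)
print(row(W(0,0,0)))
E
```

```text
[[0.0, -0.966, -0.258, 0.071], [1.0, 0.0, -0.0, -0.001], [0.0, -0.258, 0.966, 0.02], [0.0, 0.0, 0.0, 1.0]]
[ 0.34  -0.577  0.5  ] [0.617, 0.255, -0.635, 0.0, 0.0, 0.0]
[ 0.46 -0.56  0.52] [0.782, 0.202, -0.133, 0.0, 0.0, 0.0]
[ 0.5  -0.45  0.5 ] [0.528, -0.575, 0.133, 0.0, 0.0, 0.0]
[ 0.5  -0.3   0.45] [0.384, -0.923, 0.333, 0.0, 0.0, 0.0]
[ 0.5  -0.15  0.4 ] [0.384, -0.923, 0.333, 0.0, 0.0, 0.0]
[ 0.464 -0.016  0.342] [0.124, -0.918, 0.387, 0.0, 0.0, 0.0]
[ 0.464 -0.016  0.278] [0.0, -0.0, 0.427, 0.0, 0.0, 0.0]
[2.735, -3.702, 1.485, 0.0, -0.0, 0.517]
```

Request:
play_rows([
  [0.3, 0.12, -0.32, 0, 0, 0],
  [0.62, 0.25, -0.64, 0, 0, 0],
  [0.62, 0.25, -0.64, 0, 0, 0],
  [0.62, 0.25, -0.64, 0, 0, 0],
], fingers=-1, squeeze=10)

```text
time: 1.65
ee_pos: [0.3448, -0.5745, 0.5045]
eef_rot: [0.98, 0.199, 0.002, 0.002]
ft_force: [0.6, 0.8, -0.6]
width: 0.0629
grip_force: 0.0
```

Request:
play_rows([
  [0.3, 0.08, -0.05, 0, 0, 0],
  [0.6, 0.16, -0.1, 0, 0, 0],
  [0.78, 0.2, -0.13, 0, 0, 0],
  [0.78, 0.2, -0.13, 0, 0, 0],
])

```text
time: 2.05
ee_pos: [0.4639, -0.5568, 0.5189]
eef_rot: [0.98, 0.198, 0.001, -0.001]
ft_force: [-0.4, -0.7, -0.4]
width: 0.0309
grip_force: 0.0
```

Request:
play_rows([
  [0.2, -0.25, 0.05, 0, 0, 0],
  [0.5, -0.58, 0.13, 0, 0, 0],
  [0.7, -1.0, 0.3, 0, 0, 0],
  [0.7, -1.0, 0.3, 0, 0, 0],
  [0.7, -1.0, 0.3, 0, 0, 0],
])

```text
time: 2.55
ee_pos: [0.5, -0.3745, 0.4736]
eef_rot: [0.98, 0.199, -0.001, -0.002]
ft_force: [0.4, 0.1, 0.2]
width: 0.0008
grip_force: 0.0
```

Request:
play_rows([
  [0.13, -0.33, 0.1, 0, 0, 0.2],
  [0.26, -0.66, 0.2, 0, 0, 0.52],
  [0.38, -1.0, 0.3, 0, 0, 0.52],
  [0.38, -1.0, 0.3, 0, 0, 0.52],
  [0.38, -1.0, 0.3, 0, 0, 0.52],
])

```text
time: 3.05
ee_pos: [0.4938, -0.2179, 0.4299]
eef_rot: [0.998, 0.062, -0.0, -0.0]
ft_force: [0.7, -0.9, 0.4]
width: 0.001
grip_force: 0.0
```

```bash
python3 - <<'E'
from h import *
st();print(row(W(115,45,160)),row(W(118,45,115)))
cv2.imwrite('pics/w1.png',vision.camera('wrist'))
E
```

```text
t 3.05 p [ 0.4938 -0.2179  0.4299] R [[0.992, 0.125, -0.001], [0.125, -0.992, 0.0], [-0.001, -0.0, -1.0]] F [ 0.7 -0.9  0.4] w 0.0009805301099771835
[-0.026, -1.362, 0.586, -0.0, 0.001, 0.004] [-0.026, -1.342, 0.886, -0.0, 0.001, 0.004]
```

Request:
play_rows([
  [0, -0.33, 0.1, 0, 0, 0],
  [0, -0.66, 0.15, 0, 0, 0],
  [0, -1.0, 0.2, 0, 0, 0],
  [0, -1.0, 0.2, 0, 0, 0],
  [0, -1.0, 0.2, 0, 0, 0],
])

```text
time: 3.6
ee_pos: [0.4762, -0.0718, 0.4006]
eef_rot: [0.998, 0.061, 0.0, 0.0]
ft_force: [-0.1, -0.5, 0.2]
width: 0.0003
grip_force: 0.0
```

```bash
cat >> h.py <<'E'
def wproj(P,s):
    c=vision.calibration('wrist');T=np.eye(4);T[:3,:3]=R.from_quat(s['eef_rot']).as_matrix();T[:3,3]=s['ee_pos']
    M=np.linalg.inv(T@np.array(c['T_tool_cam']));q=M[:3,:3]@np.array(P)+M[:3,3];return np.round([c['fx']*q[0]/q[2]+c['cx'],c['fy']*q[1]/q[2]+c['cy']]).astype(int)
E
python3 - <<'E'
from h import *
s=st();im=vision.camera('wrist')
for x,y,z in [(60,85,99),(156,85,106),(94,85,106),(125,75,106),(125,95,106),(60,30,88),(-60,30,88),(-60,85,99),(-60,181,106),(85,180,5),(118,-17,105)]:
    u=wproj(W(x,y,z-182),s);cv2.drawMarker(im,tuple(map(int,u)),(0,0,255),0,10,1)
cv2.imwrite('pics/w2.png',im)
print(row(W(112,45,150)))
E
```

```text
t 3.6 p [ 0.4762 -0.0718  0.4006] R [[0.993, 0.121, 0.001], [0.121, -0.993, -0.001], [0.001, 0.001, -1.0]] F [-0.1 -0.5  0.2] w 0.0002575768467315936
[-0.034, -0.41, 0.457, 0.002, -0.001, -0.007]
```

View pics/w2.png

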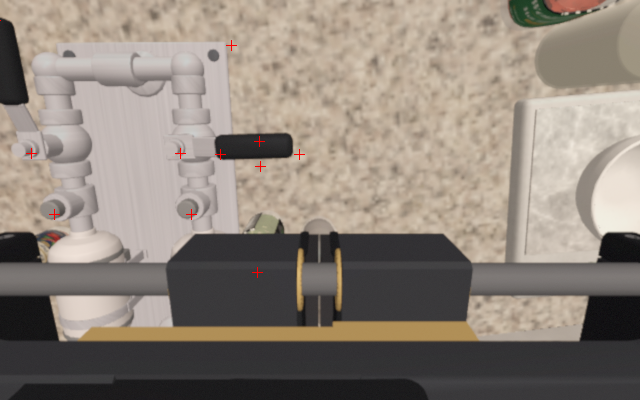

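Request:
play_rows([
  [-0.02, -0.2, 0.23, 0, 0, 0],
  [-0.03, -0.41, 0.46, 0, 0, 0],
  [-0.03, -0.41, 0.6, 0, 0, 0],
  [-0.03, -0.41, 0.7, 0, 0, 0],
  [-0.03, -0.41, 0.7, 0, 0, 0],
])

```text
time: 4.15
ee_pos: [0.464, -0.0128, 0.2936]
eef_rot: [0.998, 0.059, -0.002, -0.0]
ft_force: [-0.1, -0.7, -0.8]
width: 0.0007
grip_force: 0.0
```

```bash
python3 - <<'E'
from h import *
s=st();cv2.imwrite('pics/w3.png',vision.camera('wrist'))
a=row(W(112,45,97));print(a)
def fing(th,rho,extra=0,side=1):
    u=np.array([np.sin(th),np.cos(th)]);n=side*np.array([np.cos(th),-np.sin(th)])
    h=15*abs(np.cos(th))+9.5*abs(np.sin(th)); return np.array([60*side,85])+rho*u+(10+h-extra)*n
p=None
for th in np.radians([90,80,70,60,50,40,30,20,10,0,-3]):
    f=fing(th,52);print(round(np.degrees(th)),f.round(1), None if p is None else ((f-p)/150).round(3)[::-1]);p=f
E
```

```text
t 4.15 p [ 0.464  -0.0128  0.2936] R [[0.993, 0.118, -0.003], [0.118, -0.993, 0.0], [-0.003, -0.0, -1.0]] F [-0.1 -0.7 -0.8] w 0.0006767885390870361
[-0.003, 0.001, 0.106, -0.0, 0.003, -0.009]
90 [112.   65.5] None
80 [115.   72.4] [0.046 0.02 ]
70 [117.1  80.2] [0.052 0.014]
60 [117.9  88.7] [0.057 0.005]
50 [117.1  97.8] [ 0.061 -0.005]
40 [114.6 107.1] [ 0.062 -0.017]
30 [110.  116.2] [ 0.06 -0.03]
20 [103.5 124.5] [ 0.056 -0.044]
10 [ 95.1 131.6] [ 0.047 -0.056]
0 [ 85. 137.] [ 0.036 -0.067]
-3 [ 82.7 138.3] [ 0.008 -0.015]
```

Request:
play_rows([
  [0, 0, 0.1, 0, 0, 0],
  [0, 0, 0.1, 0, 0, 0],
  [0.05, 0, 0.1, 0, 0, 0],
  [0.1, 0, 0.1, 0, 0, 0],
  [0.13, 0, 0.1, 0, 0, 0],
])

```text
time: 4.7
ee_pos: [0.4847, -0.008, 0.2811]
eef_rot: [0.998, 0.061, 0.001, 0.0]
ft_force: [0.1, 0.5, -1.3]
width: 0.0003
grip_force: 0.0
```

Request:
play_rows([
  [0.03, 0.01, 0, 0, 0, 0],
  [0.06, 0.025, 0, 0, 0, 0],
  [0.08, 0.03, 0, 0, 0, 0],
  [0.1, 0.035, 0, 0, 0, 0],
  [0.1, 0.035, 0, 0, 0, 0],
])

```text
time: 5.2
ee_pos: [0.4985, -0.011, 0.2797]
eef_rot: [0.998, 0.061, -0.002, -0.0]
ft_force: [-4.4, 1.6, -0.8]
width: 0.0007
grip_force: 1.8
```

```bash
python3 - <<'E'
from h import *
s=st();cv2.imwrite('pics/w4.png',vision.camera('wrist'))
print(row(W(117.9,88.7,97)))
E
```

```text
t 5.2 p [ 0.4985 -0.011   0.2797] R [[0.993, 0.122, -0.003], [0.122, -0.993, 0.0], [-0.003, -0.001, -1.0]] F [-4.4  1.6 -0.8] w 0.0006663115219641542
[0.062, 0.022, 0.004, -0.001, 0.005, -0.002]
```

View pics/w4.png

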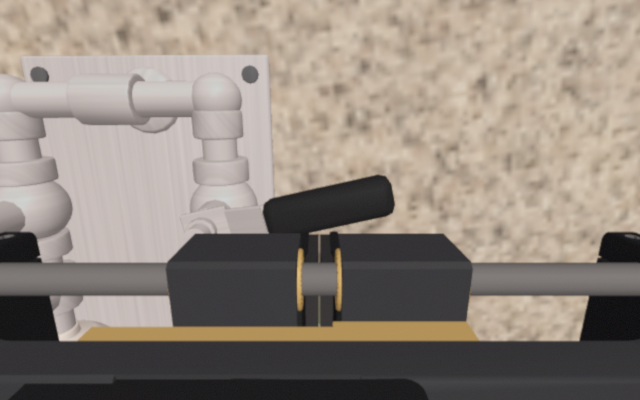

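Request:
play_rows([
  [0.04, 0.01, 0, 0, 0, 0],
  [0.08, 0.015, 0, 0, 0, 0],
  [0.12, 0.015, 0, 0, 0, 0],
  [0.16, 0.005, 0, 0, 0, 0],
  [0.19, -0.005, 0, 0, 0, 0],
])

```text
time: 5.75
ee_pos: [0.5265, -0.0075, 0.2794]
eef_rot: [0.998, 0.061, -0.002, 0.0]
ft_force: [-7.5, -1.6, -0.5]
width: 0.0004
grip_force: 2.8
```

Request:
play_rows([
  [0.03, -0.01, 0, 0, 0, 0],
  [0.06, -0.025, 0, 0, 0, 0],
  [0.08, -0.04, 0, 0, 0, 0],
  [0.1, -0.055, 0, 0, 0, 0],
  [0.11, -0.065, 0, 0, 0, 0],
])

```text
time: 6.25
ee_pos: [0.5419, 0.0039, 0.2796]
eef_rot: [0.998, 0.06, -0.002, 0.001]
ft_force: [-4.4, -2.9, -0.7]
width: 0.0006
grip_force: 2.2
```

```bash
python3 - <<'E'
from h import *
s=st();d=np.array(s['ee_pos'])-C;print('station',d@EX*1000,d@EY*1000)
cv2.imwrite('pics/w5.png',vision.camera('wrist'))
E
```

```text
t 6.25 p [0.5419 0.0039 0.2796] R [[0.993, 0.121, -0.003], [0.121, -0.993, -0.001], [-0.003, 0.001, -1.0]] F [-4.4 -2.9 -0.7] w 0.0005560074929510712
station 105.14940212919693 124.36509113157486
```

Request:
play_rows([
  [0.02, -0.03, 0, 0, 0, 0],
  [0.04, -0.06, 0, 0, 0, 0],
  [0.06, -0.09, 0, 0, 0, 0],
  [0.07, -0.11, 0, 0, 0, 0],
  [0.07, -0.11, 0, 0, 0, 0],
])

```text
time: 6.8
ee_pos: [0.5506, 0.0217, 0.2798]
eef_rot: [0.998, 0.061, -0.001, 0.0]
ft_force: [-1.9, -3.1, -0.5]
width: 0.0005
grip_force: 1.5
```

Request:
play_rows([
  [0.01, -0.02, 0, 0, 0, 0],
  [0.01, -0.03, 0, 0, 0, 0],
  [0.01, -0.03, 0, 0, 0, 0],
])

```text
time: 7.1
ee_pos: [0.5518, 0.0263, 0.2801]
eef_rot: [0.998, 0.06, 0.0, 0.0]
ft_force: [-0.2, -3.2, -3.0]
width: 0.0002
grip_force: 2.0
```

```bash
python3 - <<'E'
from h import *
s=st();d=np.array(s['ee_pos'])-C;print('station',d@EX*1000,d@EY*1000)
cv2.imwrite('pics/w6.png',vision.camera('wrist'))
E
```

```text
t 7.1 p [0.5518 0.0263 0.2801] R [[0.993, 0.121, 0.0], [0.121, -0.993, -0.001], [0.0, 0.001, -1.0]] F [-0.2 -3.2 -3. ] w 0.00016501153251440438
station 84.16119525581664 136.91560084036604
```

View pics/w6.png

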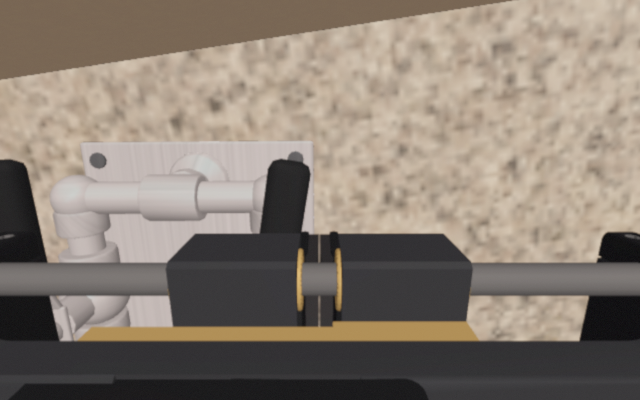

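Request:
play_rows([
  [0, -0.02, 0, 0, 0, 0],
  [0, -0.03, 0, 0, 0, 0],
  [0, -0.03, 0, 0, 0, 0],
])

```text
time: 7.45
ee_pos: [0.5517, 0.031, 0.2806]
eef_rot: [0.998, 0.061, 0.001, 0.0]
ft_force: [1.1, -4.0, -2.7]
width: 0.0004
grip_force: 2.1
```

Request:
play_rows([
  [0, -0.02, 0, 0, 0, 0],
  [0, -0.02, 0, 0, 0, 0],
  [0, -0.02, 0, 0, 0, 0],
])

```text
time: 7.75
ee_pos: [0.5514, 0.034, 0.2808]
eef_rot: [0.998, 0.061, 0.001, 0.0]
ft_force: [3.2, -4.0, -1.5]
width: 0.0003
grip_force: 2.1
```

Request:
play_rows([
  [0, -0.02, 0, 0, 0, 0],
  [0, -0.02, 0, 0, 0, 0],
  [0, -0.02, 0, 0, 0, 0],
])

```text
time: 8.05
ee_pos: [0.5513, 0.0364, 0.2809]
eef_rot: [0.998, 0.06, 0.002, 0.001]
ft_force: [4.6, -6.2, -1.5]
width: 0.0001
grip_force: 3.3
```

```bash
python3 - <<'E'
from h import *
s=st();d=np.array(s['ee_pos'])-C;print('station',d@EX*1000,d@EY*1000,s['torque'])
im=vision.camera('wrist')
for n in ['fresh_sleeve','spent_sleeve']:
    for d in spotter.regions_of('wrist',n)[:2]:
        ys,xs=np.nonzero(d['pixels']);v=cv2.fitLine(np.stack([xs,ys],1).astype(np.float32),2,0,.01,.01).ravel();print(n,d['conf'],len(xs),v)
cv2.imwrite('pics/w7.png',im)
s=status.read_state()
for x in(56,60):print([wproj(W(x,y,99-182),s) for y in (120,150,181)])
E
```

```text
t 8.05 p [0.5513 0.0364 0.2809] R [[0.993, 0.12, 0.003], [0.12, -0.993, -0.001], [0.003, 0.001, -1.0]] F [ 4.6 -6.2 -1.5] w 0.00012149521995914302
station 74.04447544613694 137.65075769028397 [-1.32501584 -0.99960712  0.03743856]
fresh_sleeve 0.61 3082 [6.8064436e-02 9.9768090e-01 2.7808469e+02 1.9655971e+02]
spent_sleeve 0.8 5649 [  0.34350982   0.9391491   39.863514   228.87413   ]
spent_sleeve 0.46 8081 [  0.53998196   0.8416766   61.61849    250.5227    ]
[array([285, 286]), array([283, 231]), array([281, 168])]
[array([293, 286]), array([291, 231]), array([290, 168])]
```

View pics/w7.png

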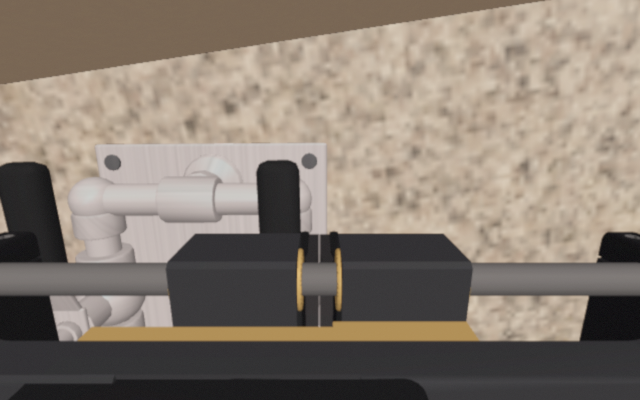

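Request:
play_rows([
  [0, -0.015, 0, 0, 0, 0],
  [0, -0.015, 0, 0, 0, 0],
  [0, -0.015, 0, 0, 0, 0],
])

```text
time: 8.5
ee_pos: [0.5512, 0.0369, 0.2809]
eef_rot: [0.998, 0.059, 0.002, 0.002]
ft_force: [5.3, -11.9, -2.2]
width: 0.0002
grip_force: 6.4
```

Request:
play_rows([
  [0, 0.1, 0, 0, 0, 0],
  [0, 0.14, 0, 0, 0, 0],
  [0, 0.14, -0.2, 0, 0, 0],
  [0, 0.14, -0.4, 0, 0, 0],
  [0, 0.14, -0.4, 0, 0, 0],
])

```text
time: 9.0
ee_pos: [0.5538, 0.0193, 0.3445]
eef_rot: [0.998, 0.061, 0.003, -0.0]
ft_force: [-0.2, 0.6, -0.0]
width: 0.0006
grip_force: 0.0
```

Request:
play_rows([
  [0, -0.33, 0, 0, 0, 0],
  [0, -0.66, 0, 0, 0, 0],
  [0, -1, 0, 0, 0, 0],
  [0, -1, 0, 0, 0, 0],
  [0, -1, 0, 0, 0, 0],
])

```text
time: 9.5
ee_pos: [0.5339, 0.1691, 0.3398]
eef_rot: [0.998, 0.062, -0.0, -0.0]
ft_force: [0.6, -1.7, 0.5]
width: 0.0006
grip_force: 0.0
```

```bash
echo "C=C-EX*.004+EY*.003" >> h.py; python3 - <<'E'
from h import *
s=st();im=vision.camera('wrist')
for x,y,z in [(60,85,99),(60,181,106),(60,30,88),(-60,30,88),(-60,85,99),(-60,181,106),(-60,119,106),(85,180,5),(-85,180,5)]:
    u=wproj(W(x,y,z-182),s);cv2.drawMarker(im,tuple(map(int,u)),(0,0,255),0,10,1)
cv2.imwrite('pics/w8.png',im)
print(row(W(-105,137,97)))
E
```

```text
t 9.5 p [0.5339 0.1691 0.3398] R [[0.992, 0.125, -0.001], [0.125, -0.992, 0.001], [-0.001, -0.001, -1.0]] F [ 0.6 -1.7  0.5] w 0.0006090534904690881
[0.02, -0.34, 0.405, 0.0, 0.001, -0.001]
```

View pics/w8.png

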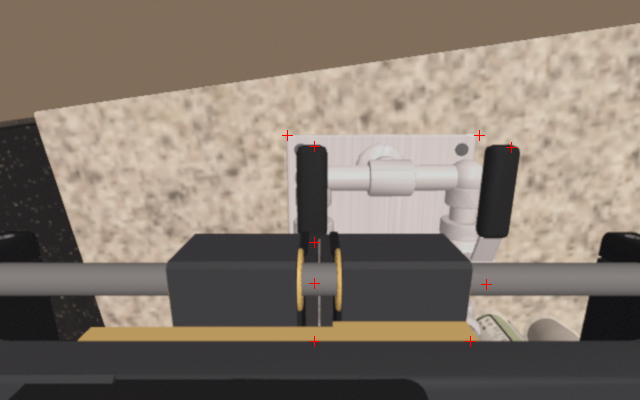

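Request:
play_rows([
  [0.02, -0.17, 0, 0, 0, 0],
  [0.02, -0.34, 0, 0, 0, 0],
  [0.02, -0.34, 0.2, 0, 0, 0],
  [0.02, -0.34, 0.4, 0, 0, 0],
  [0.02, -0.34, 0.4, 0, 0, 0],
])

```text
time: 10.05
ee_pos: [0.5307, 0.216, 0.2763]
eef_rot: [0.998, 0.06, -0.003, 0.001]
ft_force: [-0.3, 0.5, 0.5]
width: 0.0007
grip_force: 0.0
```

Request:
play_rows([
  [0, 0.06, 0, 0, 0, 0],
  [0, 0.1, 0, 0, 0, 0],
  [0, 0.14, 0, 0, 0, 0],
  [0, 0.17, 0, 0, 0, 0],
  [0, 0.17, 0, 0, 0, 0],
])

```text
time: 10.55
ee_pos: [0.5348, 0.1927, 0.2811]
eef_rot: [0.998, 0.06, 0.001, -0.0]
ft_force: [-0.3, 0.3, 0.0]
width: 0.0004
grip_force: 0.0
```

```bash
cat >> h.py <<'E'
def sxy():
    s=st();d=np.array(s['ee_pos'])-C;print('station',d@EX*1000,d@EY*1000,'F st',s['ft_force']@EX,s['ft_force']@EY);return s
E
python3 - <<'E'
from h import *
sxy()
def fing(th,rho):
    u=np.array([np.sin(th),np.cos(th)]);n=-np.array([np.cos(th),-np.sin(th)])
    h=10*abs(np.cos(th))+9.5*abs(np.sin(th)); return np.array([-60,85])+rho*u+(10+h)*n
p=None
for th in range(0,95,10):
    f=fing(np.radians(th),52);print(th,f.round(1), None if p is None else ((f-p)/150).round(3)[::-1]);p=f
E
```

```text
t 10.55 p [0.5348 0.1927 0.2811] R [[0.993, 0.12, 0.002], [0.12, -0.993, 0.0], [0.002, -0.0, -1.0]] F [-0.3  0.3  0. ] w 0.00035508613740063266
station -79.07762623394068 137.41546833987235 F st -0.2895486576587932 -0.2756155471901616
0 [-80. 137.] None
10 [-72.1 139.9] [0.02  0.052]
20 [-63.5 141.6] [0.011 0.058]
30 [-54.3 141.7] [0.001 0.061]
40 [-44.8 140.1] [-0.011  0.063]
50 [-35.4 136.6] [-0.024  0.063]
60 [-26.6 131.1] [-0.036  0.059]
70 [-18.8 123.8] [-0.049  0.052]
80 [-12.5 114.8] [-0.06   0.042]
90 [ -8.  104.5] [-0.069  0.03 ]
```

Request:
play_rows([
  [0.02, 0.05, 0, 0, 0, 0],
  [0.03, 0.1, 0, 0, 0, 0],
  [0.035, 0.15, 0, 0, 0, 0],
  [0.03, 0.2, 0, 0, 0, 0],
  [0.03, 0.2, 0, 0, 0, 0],
])

```text
time: 11.05
ee_pos: [0.5421, 0.1649, 0.2803]
eef_rot: [0.998, 0.061, -0.0, -0.001]
ft_force: [-1.5, 6.0, -0.5]
width: 0.0004
grip_force: 2.1
```

Request:
play_rows([
  [-0.01, 0.04, 0, 0, 0, 0],
  [-0.03, 0.08, 0, 0, 0, 0],
  [-0.05, 0.12, 0, 0, 0, 0],
  [-0.07, 0.15, 0, 0, 0, 0],
  [-0.07, 0.15, 0, 0, 0, 0],
])

```text
time: 11.55
ee_pos: [0.5348, 0.1412, 0.2807]
eef_rot: [0.998, 0.061, 0.001, -0.001]
ft_force: [0.4, 3.8, 0.2]
width: 0.0006
grip_force: 1.7
```

```bash
python3 -c "
from h import *
sxy();cv2.imwrite('pics/w9.png',vision.camera('wrist'))"
```

```text
t 11.55 p [0.5348 0.1412 0.2807] R [[0.992, 0.122, 0.001], [0.122, -0.992, 0.002], [0.001, -0.002, -1.0]] F [0.4 3.8 0.2] w 0.0006033545661625919
station -27.965862377834696 131.0979308834567 F st -3.770881744665643 0.8189336017704428
```

Request:
play_rows([
  [-0.03, 0.04, 0, 0, 0, 0],
  [-0.06, 0.07, 0, 0, 0, 0],
  [-0.1, 0.1, 0, 0, 0, 0],
  [-0.13, 0.115, 0, 0, 0, 0],
  [-0.13, 0.115, 0, 0, 0, 0],
])

```text
time: 12.1
ee_pos: [0.5177, 0.1211, 0.2808]
eef_rot: [0.998, 0.061, 0.001, -0.0]
ft_force: [2.4, 2.0, 0.7]
width: 0.0003
grip_force: 1.3
```

Request:
play_rows([
  [-0.025, 0.01, 0, 0, 0, 0],
  [-0.045, 0.015, 0, 0, 0, 0],
  [-0.045, 0.015, 0, 0, 0, 0],
])

```text
time: 12.4
ee_pos: [0.5117, 0.1184, 0.2808]
eef_rot: [0.998, 0.061, 0.001, -0.0]
ft_force: [5.2, 5.1, -0.7]
width: 0.0005
grip_force: 2.9
```

```bash
python3 -c "
from h import *
sxy();cv2.imwrite('pics/w10.png',vision.camera('wrist'))"
```

```text
t 12.4 p [0.5117 0.1184 0.2808] R [[0.993, 0.122, 0.003], [0.122, -0.993, 0.001], [0.003, -0.001, -1.0]] F [ 5.2  5.1 -0.7] w 0.0004722864837754865
station -8.194439735719229 105.45831223909732 F st -4.4462028818804775 5.79620631474769
```

Now push on to the stop in small steps.

Request:
play_rows([
  [-0.02, 0, 0, 0, 0, 0],
  [-0.02, 0, 0, 0, 0, 0],
  [-0.02, 0, 0, 0, 0, 0],
])

```text
time: 12.75
ee_pos: [0.5104, 0.118, 0.2812]
eef_rot: [0.998, 0.061, 0.004, -0.001]
ft_force: [18.0, 6.5, -10.3]
width: 0.0008
grip_force: 9.0
```

Request:
play_rows([
  [-0.015, 0, 0, 0, 0, 0],
  [-0.015, 0, 0, 0, 0, 0],
  [-0.015, 0, 0, 0, 0, 0],
])

```text
time: 13.05
ee_pos: [0.5094, 0.1178, 0.2815]
eef_rot: [0.998, 0.061, 0.006, -0.002]
ft_force: [26.1, 7.4, -16.9]
width: 0.0004
grip_force: 13.7
```

Request:
play_rows([
  [0.1, 0, 0, 0, 0, 0],
  [0.18, 0, 0, 0, 0, 0],
  [0.18, 0, -0.25, 0, 0, 0],
  [0.18, 0, -0.5, 0, 0, 0],
  [0.18, 0, -0.5, 0, 0, 0],
])

```text
time: 13.55
ee_pos: [0.5338, 0.1207, 0.3599]
eef_rot: [0.998, 0.061, 0.003, -0.0]
ft_force: [0.0, -0.0, 0.2]
width: 0.0006
grip_force: 0.0
```

Request:
play_rows([
  [-0.33, -0.1, -0.1, 0, 0, 0],
  [-0.66, -0.25, -0.2, 0, 0, 0],
  [-0.9, -0.33, -0.3, 0, 0, 0],
  [-0.9, -0.33, -0.3, 0, 0, 0],
  [-0.9, -0.33, -0.3, 0, 0, 0],
])

```text
time: 14.05
ee_pos: [0.3922, 0.1531, 0.4006]
eef_rot: [0.998, 0.061, 0.001, 0.001]
ft_force: [-0.2, -0.6, -0.8]
width: 0.0007
grip_force: 0.0
```

```bash
python3 - <<'E'
from h import *
s=sxy();im=vision.camera('wrist')
for n in ['spent_button','fresh_button','spent_sleeve','fresh_sleeve']:
    for d in spotter.boxes_of('wrist',n)[:2]:
        q=np.array(d['point'])-C;print(n,round(d['conf'],2),q@EX*1000,q@EY*1000,q[2])
for x,y,z in [(60,85,99),(60,181,106),(60,30,88),(-60,30,88),(-60,85,99),(36,85,106)]:
    u=wproj(W(x,y,z-182),s);cv2.drawMarker(im,tuple(map(int,u)),(0,0,255),0,10,1)
cv2.imwrite('pics/w11.png',im)
print(row(W(-60,30,97)))
E
```

```text
t 14.05 p [0.3922 0.1531 0.4006] R [[0.993, 0.122, 0.002], [0.122, -0.993, -0.002], [0.002, 0.002, -1.0]] F [-0.2 -0.6 -0.8] w 0.0007355140032750964
station -57.27128256307475 -8.975701191057095 F st 0.5679459095070379 -0.26226702172807803
spent_button 0.8 -60.712481960000005 31.89758896999998 0.0864
spent_button 0.64 53.92915804 114.87322896999991 0.0943
fresh_button 0.76 58.78914804 31.04146896999996 0.0888
fresh_button 0.25 56.18982804 78.52030896999997 0.0738
fresh_sleeve 0.57 56.42968804 109.82841896999999 0.0938
[0.253, -0.022, 0.802, -0.001, 0.004, -0.004]
```

View pics/w11.png

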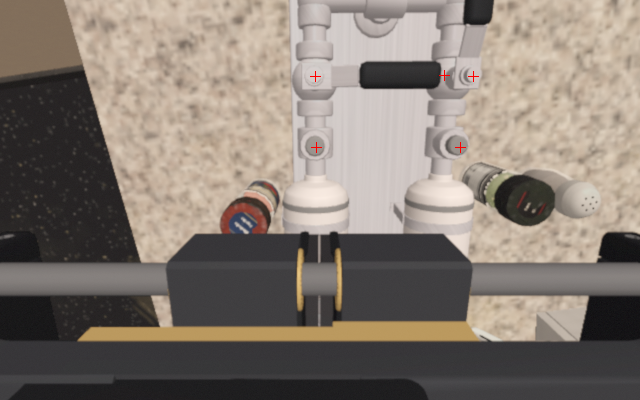

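Request:
play_rows([
  [0.13, -0.01, 0.2, 0, 0, 0],
  [0.26, -0.02, 0.4, 0, 0, 0],
  [0.26, -0.02, 0.6, 0, 0, 0],
  [0.26, -0.02, 0.78, 0, 0, 0],
  [0.26, -0.02, 0.78, 0, 0, 0],
])

```text
time: 14.8
ee_pos: [0.4302, 0.1601, 0.2795]
eef_rot: [0.998, 0.061, -0.004, 0.0]
ft_force: [-0.9, -0.1, 0.5]
width: 0.0006
grip_force: 0.0
```

```bash
python3 -c "
from h import *
sxy();print(row(W(-60,31,88)))"
```

```text
t 14.8 p [0.4302 0.1601 0.2795] R [[0.993, 0.121, -0.007], [0.121, -0.993, -0.001], [-0.008, 0.0, -1.0]] F [-0.9 -0.1  0.5] w 0.0006114621233241551
station -59.556208801202075 29.678029398268503 F st 0.02252534703600309 -0.8835131923489439
[0.009, -0.003, 0.063, 0.0, 0.014, -0.003]
```

Request:
play_rows([
  [0.01, 0, 0.03, 0, 0, 0],
  [0.01, 0, 0.06, 0, 0, 0],
  [0.01, 0, 0.06, 0, 0, 0],
])

```text
time: 15.1
ee_pos: [0.4328, 0.1611, 0.2747]
eef_rot: [0.998, 0.061, 0.0, -0.0]
ft_force: [0.0, 0.0, -0.1]
width: 0.0006
grip_force: 0.0
```

Request:
play_rows([
  [0, 0, 0.01, 0, 0, 0],
  [0, 0, 0.015, 0, 0, 0],
  [0, 0, 0.015, 0, 0, 0],
])

```text
time: 15.4
ee_pos: [0.4326, 0.1611, 0.2722]
eef_rot: [0.998, 0.061, 0.0, 0.0]
ft_force: [0.2, 0.8, 0.2]
width: -0.0
grip_force: 0.0
```

Request:
play_rows([
  [0, 0, 0.01, 0, 0, 0],
  [0, 0, 0.02, 0, 0, 0],
  [0, 0, 0.02, 0, 0, 0],
])

```text
time: 15.7
ee_pos: [0.4326, 0.1612, 0.269]
eef_rot: [0.998, 0.061, 0.0, -0.0]
ft_force: [-0.9, -0.1, 2.7]
width: 0.0004
grip_force: 1.2
```

Request:
play_rows([
  [0, 0, 0.01, 0, 0, 0],
  [0, 0, 0.01, 0, 0, 0],
  [0, 0, 0.01, 0, 0, 0],
])

```text
time: 16.0
ee_pos: [0.4326, 0.1611, 0.2676]
eef_rot: [0.998, 0.061, 0.0, 0.0]
ft_force: [-0.2, 1.4, 3.7]
width: 0.0004
grip_force: 1.9
```

Request:
play_rows([
  [0, 0, 0.01, 0, 0, 0],
  [0, 0, 0.01, 0, 0, 0],
  [0, 0, 0.01, 0, 0, 0],
])

```text
time: 16.3
ee_pos: [0.4327, 0.1612, 0.2662]
eef_rot: [0.998, 0.061, 0.0, 0.0]
ft_force: [-0.9, -1.3, 6.6]
width: 0.0005
grip_force: 3.4
```

Request:
play_rows([
  [0, 0, 0.01, 0, 0, 0],
  [0, 0, 0.01, 0, 0, 0],
  [0, 0, 0.01, 0, 0, 0],
  [0, 0, 0.01, 0, 0, 0],
  [0, 0, 0.01, 0, 0, 0],
])

```text
time: 16.8
ee_pos: [0.4327, 0.1613, 0.2658]
eef_rot: [0.998, 0.061, 0.0, 0.0]
ft_force: [-7.2, -3.7, 22.0]
width: 0.0008
grip_force: 11.2
```

Bottomed at the stop and held; release.

Request:
play_rows([
  [0, 0, -0.02, 0, 0, 0],
  [0, 0, -0.05, 0, 0, 0],
  [0, 0, -0.2, 0, 0, 0],
  [0, 0, -0.5, 0, 0, 0],
  [0, 0, -0.8, 0, 0, 0],
])

```text
time: 17.3
ee_pos: [0.4319, 0.1609, 0.3851]
eef_rot: [0.998, 0.061, -0.001, 0.0]
ft_force: [1.5, 0.4, -0.2]
width: 0.0002
grip_force: 0.0
```

Request:
play_rows([
  [-0.3, 0, -0.1, 0, 0, 0],
  [-0.3, 0, -0.1, 0, 0, 0],
  [-0.3, 0, -0.1, 0, 0, 0],
  [-0.3, 0, -0.1, 0, 0, 0],
])

```text
time: 17.7
ee_pos: [0.3881, 0.1554, 0.3987]
eef_rot: [0.998, 0.061, -0.001, 0.0]
ft_force: [-0.2, -0.6, 0.1]
width: 0.0004
grip_force: 0.0
```

```bash
python3 - <<'E'
from h import *
s=sxy();im=vision.camera('wrist')
for x,y,z in [(60,85,99),(60,181,106),(60,30,88),(-60,30,88),(-60,85,99),(36,85,106)]:
    u=wproj(W(x,y,z-182),s);cv2.drawMarker(im,tuple(map(int,u)),(0,0,255),0,10,1)
cv2.imwrite('pics/w12.png',im)
E
```

```text
t 17.7 p [0.3881 0.1554 0.3987] R [[0.993, 0.121, -0.001], [0.121, -0.993, -0.0], [-0.001, 0.0, -1.0]] F [-0.2 -0.6  0.1] w 0.0003656695484259386
station -60.07890802239872 -12.738614730853294 F st 0.5574494379173331 -0.2706330365149037
```

View pics/w12.png

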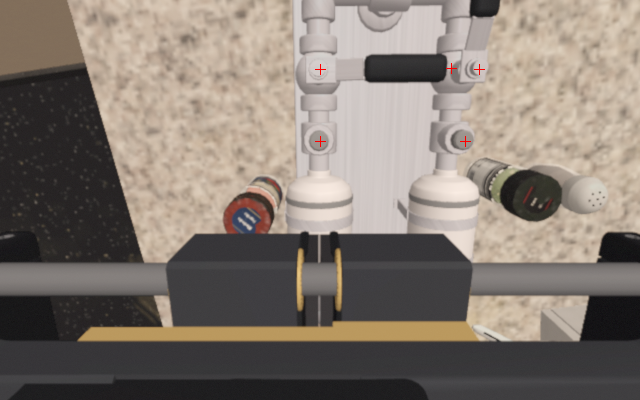

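The spent lever lies across its pipe at (405,68), the fresh lever lies along its pipe at (485,20), both buttons are up at (320,141) and (462,139), and the jars are still standing.

```bash
python3 -c "
from h import *
print(job.close_job())"
```

```text
the job is handed in; nothing more can be done
None
```

The changeover is done and handed in at about 18 s (no verdict came back): the standby lever is open against its stop, the spent lever is shut against its stop, its vent button was pressed fully down and released, and the jars and mill look undisturbed.

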